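# Make up a sampling kit and a filtration kit

### The arm

A 6-joint arm with a two-finger parallel gripper is mounted at the origin on a cart in front of the work surface, level with it; the furniture and walls round the work are solid. World frame = base frame: x ahead of the robot, y to its left, z up, the work surface at z = 0. Lengths are in m, angles in rad, forces in N, time in s.
With the tool pointing down it reaches from about 0.35 to 0.975 m from the base axis. Payload 4.9 kg.
Tool frame: the origin (TCP) lies between the finger pads; the fingertips stand 19 mm ahead of it and the grasp point (between the pads) is the TCP; z points along the fingers, y is the line along which they close (so a half turn about z gives the same grasp; the last joint's range is limited). The gripper opens to 85 mm and grips with 20 to 120 N. Pads are 22 mm wide; open, the fingers measure 114 mm over their backs; the gripper's body (76 mm by 85 mm) begins 54 mm behind the grasp point. The pads swing forward as they close: fully open they stand 13 mm farther back than shut.
Start: joints at [1.153, 0.053, 1.613, -0, 1.476, -0.119], TCP at [0.184, 0.597, 0.25] pointing down, gripper open.
Joint ranges: [-3.01, 3.01], [-1.01, 2.22], [0.06, 2.58], [-1.02, 4.17], [0.09, 2.62], [-3.14, 3.14]. Speed limits (rad/s): [2.57, 2.57, 3.14, 3.14, 3.14, 3.14].

### API

Orientations are given as a rotation vector (axis times angle).
In Python, from station import ctrl gives the robot as it stands. The module is installed in compiled form; this text tells all that it offers.
- The arm moves only by the tool servo_tool, never from a script. Its argument "increments" is a list that holds one entry, the list of rows, each a list of 5 numbers: the finger opening in cm, from 0 to 8.54, then the shift along the tool's x, y, z in cm, then the turn about the tool's z in degrees. A call has 1 to 5 rows; each row is the pose to reach, as a shift and turn from the pose commanded when the call began, along the tool's axes at that moment; what a row does not reach only later rows make up. A row lasts 1/10 s, in which the tool goes at most 50 mm and 8.59 degrees, less where a joint would pass 70% of its speed; a pose out of reach is approached as far as the arm can. A call with a gripper value outside its range is refused whole. The fingers move at their own pace and stop on an object; "newtons" is the grip in N (left out, the last holds). Time passes only in rows, so rows that repeat a pose let the fingers close. It gives the time, the measured TCP pose, the force, the opening and the grip force at its end, in the units of the state.
- ctrl.get_obs(): the state, without advancing time (a new reading comes with each control period).
- ctrl.get_image(name): name is "side" or "top"; returns a dict with "img" (400x640x3 uint8, red, green, blue), "fx", "fy", "cx", "cy" (pixels), "k1" (the pictures are not rectified: a ray, as slopes to the right and down, at radius r is drawn at 1 + k1 r^2 times it, then the intrinsics apply), "rvec" (rotation vector, rad) and "tvec" (3), from world to camera coordinates, as OpenCV has them. Camera axes: x right, y down, z forward; pixel columns grow to the right and rows downward; lengths in m; the calibration is good to about 2 mm. A picture is of the moment at which its call begins. There is no depth.
- ctrl.finish_job(): hands the job in; it is judged then, once.
The state is a dict: "t": time; "q": joint angles; "dq": joint speeds; "effort": joint torques, N m; "tool_pos": TCP position; "tool_rot": TCP orientation; "contact_force": force on the tool from outside, world axes, zero at the start; "wrist_torque": the same for the moment, N m; "opening": finger opening in m; "grip_force": force on a finger pad.
Only numpy, scipy, OpenCV 4.12 (cv2) and the standard library are available. Lean on these libraries where they do the work, as an engineer would, in place of code of your own. Each camera call takes 0.05 s, during which the arm holds its last target. There are 200 camera calls.

### The job

Make up two kits from the stock on the bench. In the long tray stand the dropper bottle in the left well, the yellow-lidded sample cup in the middle well and the clear plastic cup in the right well (left and right as the robot sees them); in the square tray seat the filter tin in the well and lay the petri dish squarely centred on top of it. Each thing is to stand upright, down on the floor of its well (the dish flat on the tin), and the flask and the stopper are to be left standing where they are.

Things in the scene. Friction and masses are not known exactly. Their poses are not given: they have to be found in the camera images.
- long_tray: White plate 88 (x) x 216 (y) x 12 mm, fixed, with 3 round wells in a row, 8 mm deep (floors 4 mm above the worktop). Origin: centre of underside; y runs along the row to the left as the robot sees it, x away from the robot (yaw within 12 degrees). Left well: diameter 50, centre y = +74 mm; middle: diameter 72, y = +4 mm; right: diameter 56, y = -71 mm; all at x = 0.
- square_tray: White plastic plate, 104 x 104 x 12 mm, fixed to the worktop, with one round well of diameter 84 mm in its middle, 8 mm deep (floor 4 mm above the worktop). Origin: centre of the underside.
- filter_tin: Round tin with a green lid and flat top, 67 mm diameter (body 64 mm below the lid, lid from 18 mm up), 33 mm high, about 90 g. Origin: centre of the underside, z up; round, so its yaw means nothing.
- petri_dish: Shut flat round dish of clear plastic with pale contents, 58 mm diameter (54 mm in its lowest 4 mm), 15 mm high, 16 g. Origin: centre of the underside, z up; round, so its yaw means nothing.
- sample_cup: Closed sample container with a wide yellow screw lid, 62 mm high, lid 61 mm diameter from 49 mm up, body about 55 mm diameter, 45 g. Origin: centre of the underside, z up; round, so its yaw means nothing.
- plastic_cup: Empty open cup of thin clear plastic, 66 mm high, 50 mm diameter at the rim narrowing to 36 mm at the foot, 14 g. Origin: centre of the underside, z up; round, so its yaw means nothing.
- dropper_bottle: Small brown bottle with a black rubber dropper bulb, 102 mm high; body 33 mm diameter up to 70 mm, then a 24 mm collar to 77 mm, and the 13 mm bulb above, 70 g. Origin: centre of the underside, z up; round, so its yaw means nothing.
- flask: Conical glass flask, foot 67 mm diameter, neck 25 mm, 106 mm high. Bystander, not wanted in either kit. Origin: centre of the underside, z up; round, so its yaw means nothing.
- covered_microscope: Microscope under a beige dust cover, fixed: an obstacle right of the middle, at the back of the working area, that never moves. Solid up to 290 mm above the worktop over about x = 0.50 to 0.72 m, y = -0.10 to -0.38 m of the robot's frame (its cloth hem lies wider). Origin at its foot.
- stopper: Red-brown rubber stopper, 31 mm diameter, 26 mm high. Bystander, not wanted in either kit. Origin: centre of the underside, z up; round, so its yaw means nothing.
Mind the look-alikes: they are no part of the job. Several things have the shape of the sample_cup; the one meant has the colours described above. Of the things that look like the dropper_bottle, the smaller one is meant.

How it is judged:
At the end, for the whole second after the job is handed in: Bottle, sample cup and plastic cup stand in the left, middle and right wells of the long tray, the tin in the square tray's well, all on the well floor within 14 mm of its centre along each tray axis; the dish lies on the tin within 14 mm of centre; all upright within 7 degrees, at rest (x of dropper_bottle in the frame of long_tray between -0.014 and 0.014 m and y of dropper_bottle in the frame of long_tray between 0.06 and 0.088 m and z of dropper_bottle in the frame of long_tray between 0.0015 and 0.0075 m and angle between each of dropper_bottle, sample_cup, plastic_cup, filter_tin, petri_dish's own z axis and vertical below 0.12 rad and linear speed of each of dropper_bottle, sample_cup, plastic_cup, filter_tin, petri_dish below 0.02 m/s and angular speed of each of dropper_bottle, sample_cup, plastic_cup, filter_tin, petri_dish below 0.3 rad/s and x of sample_cup in the frame of long_tray between -0.014 and 0.014 m and y of sample_cup in the frame of long_tray between -0.01 and 0.018 m and z of sample_cup in the frame of long_tray between 0.0015 and 0.0075 m and x of plastic_cup in the frame of long_tray between -0.014 and 0.014 m and y of plastic_cup in the frame of long_tray between -0.085 and -0.057 m and z of plastic_cup in the frame of long_tray between 0.0015 and 0.0075 m and x of filter_tin in the frame of square_tray between -0.014 and 0.014 m and y of filter_tin in the frame of square_tray between -0.014 and 0.014 m and z of filter_tin in the frame of square_tray between 0.0015 and 0.0075 m and horizontal distance between petri_dish and filter_tin below 0.014 m and z of petri_dish in the frame of filter_tin between 0.03 and 0.037 m); the robot touches nothing.
It fails at once if the flask or the stopper is shifted by more than 25 mm (distance of any of flask, stopper from where it was at the start of the episode above 0.025 m).
It also fails if it takes over 128 s, if anything falls off the work surface, if the arm or the gripper's body presses on something with over 40 N, if the wrist force passes 120 N, or if a joint passes its speed limit or range.

## Working session

There is one attempt and no reset: what is moved stays moved. The work goes in short steps, Python scripts to look and compute and a tool call to move; the robot and the scene stay as the last step left them, time stands still between calls to the robot, and variables do not carry over. Pictures are saved under pics/ and viewed, at most 14 in all, crops included, and the job is handed in when it is done.

Besides the shell and the picture viewer there is one more tool, called after "Emit:" by a JSON object that holds its "fn" and its "kwargs". servo_tool: Moves the arm, as the interface text tells. Its arguments: {"type":"object","properties":{"increments":{"type":"array"},"newtons":{"type":"number"}},"required":["increments"]}

```bash
mkdir -p pics; cat > h.py <<'E'
import numpy as np, cv2
from station import ctrl
def get(name,save=None):
    d=ctrl.get_image(name)
    if save: cv2.imwrite('pics/'+save+'.png',d['img'][:,:,::-1])
    return d
def cam(d):
    R,_=cv2.Rodrigues(np.array(d['rvec'],float)); t=np.array(d['tvec'],float).ravel()
    return R,-R.T@t
def ray(d,u,v):
    K=np.array([[d['fx'],0,d['cx']],[0,d['fy'],d['cy']],[0,0,1.]])
    p=cv2.undistortPoints(np.array([[[u,v]]],float),K,np.array([d['k1'],0,0,0,0.]))[0,0]
    R,c=cam(d); r=R.T@np.array([p[0],p[1],1]); return c,r/np.linalg.norm(r)
def onz(d,u,v,z):
    c,r=ray(d,u,v); return c+r*(z-c[2])/r[2]
def tri(d1,p1,d2,p2):
    c1,r1=ray(d1,*p1); c2,r2=ray(d2,*p2)
    s=np.linalg.lstsq(np.stack([r1,-r2],1),c2-c1,rcond=None)[0]
    a=c1+s[0]*r1; b=c2+s[1]*r2; return (a+b)/2,np.linalg.norm(a-b)
def proj(d,P):
    K=np.array([[d['fx'],0,d['cx']],[0,d['fy'],d['cy']],[0,0,1.]])
    return cv2.projectPoints(np.array(P,float).reshape(-1,1,3),np.array(d['rvec'],float),np.array(d['tvec'],float),K,np.array([d['k1'],0,0,0,0.]))[0][:,0]
E
python3 - <<'E'
from h import *
for n in('top','side'):
    d=get(n,n+'0'); print(n,cam(d)[1].round(3),cam(d)[0].round(2).tolist(),d['fx'],d['k1'])
o=ctrl.get_obs(); print({k:np.round(o[k],3).tolist() for k in o})
E
```

```text
top [0.423 0.119 1.289] [[-0.01, -1.0, 0.0], [-0.99, 0.01, -0.13], [0.13, -0.01, -0.99]] 381.16910038172193 0.015591263646369318
side [-0.523 -0.766  1.157] [[0.62, -0.79, -0.02], [-0.49, -0.37, -0.79], [0.61, 0.5, -0.61]] 511.95097853553153 0.05779485365098867
{'t': 0.1, 'q': [1.153, 0.053, 1.614, -0.0, 1.476, -0.119], 'dq': [-0.001, -0.002, -0.004, -0.0, 0.001, 0.0], 'effort': [-0.001, -39.49, -37.136, -0.0, 0.004, -0.0], 'tool_pos': [0.184, 0.597, 0.249], 'tool_rot': [-0.467, -3.106, 0.003], 'contact_force': [0.008, 0.258, -0.781], 'wrist_torque': [-0.023, -0.047, -0.015], 'grip_force': 0.0, 'opening': 0.085}
```

View pics/top0.png

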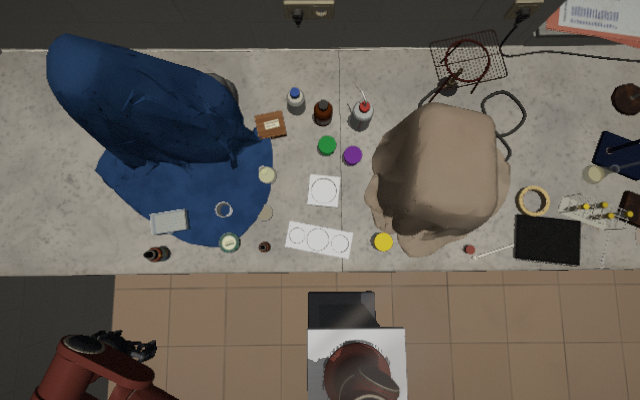

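View pics/side0.png

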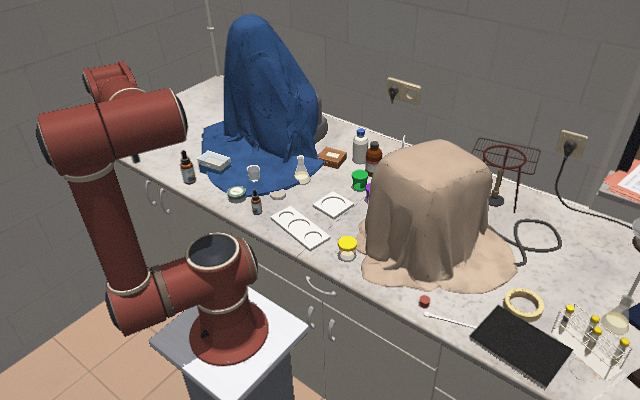

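The top view shows the long tray at about (319,239), the square tray (323,190), yellow cup (383,242), small bottle (264,246), a clear cup (223,210), a pale disc (265,214), a greenish tin (229,242), flask (267,175) and stopper (469,249). The side view confirms this: bottle (256,204), tin (237,194), disc (278,195), cup (254,173). I'll zoom in to be sure of these.

```bash
python3 - <<'E'
import cv2,numpy as np
t=cv2.imread('pics/top0.png');s=cv2.imread('pics/side0.png')
a=cv2.resize(t[135:265,200:400],None,fx=4,fy=4,interpolation=cv2.INTER_CUBIC)
b=cv2.resize(s[140:265,215:375],None,fx=4.8,fy=4.8,interpolation=cv2.INTER_CUBIC)
cv2.imwrite('pics/a.png',a);cv2.imwrite('pics/b.png',b);print(a.shape,b.shape)
E
```

```text
(520, 800, 3) (600, 768, 3)
```

View pics/a.png

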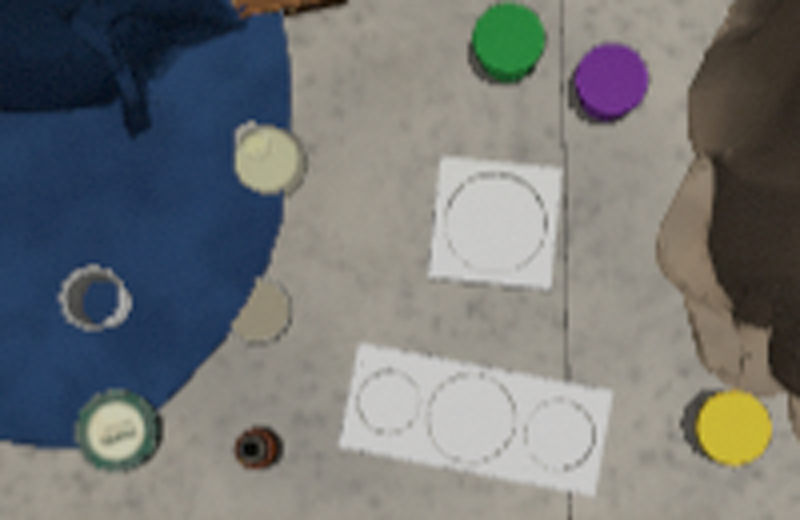

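View pics/b.png

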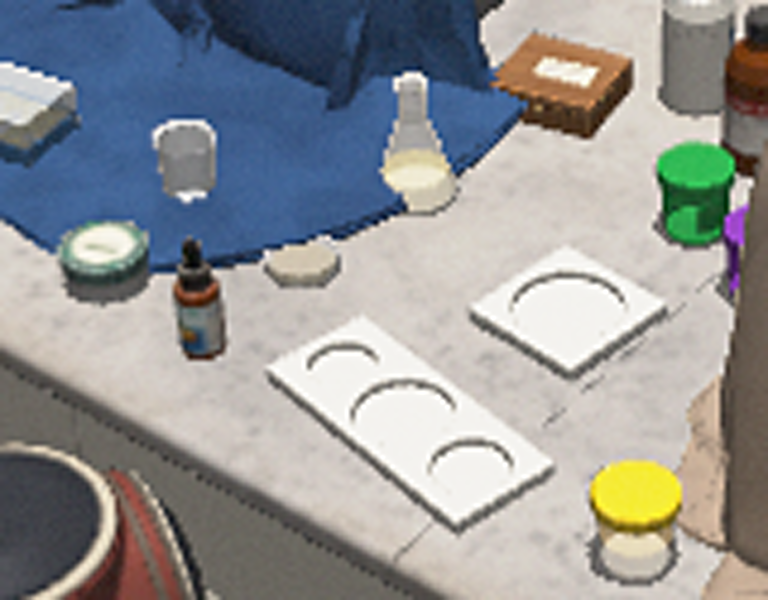

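The crops show: tin lid at a(117,430)/b(104,242), bulb a(248,449)/b(192,247), dish a(259,310)/b(302,258), clear cup rim a(96,298)/b(185,133), yellow lid a(734,428)/b(636,493). The green and purple look-alikes are at the back. Next I'll triangulate these.

```bash
python3 - <<'E'
from h import *
T=get('top');S=get('side')
A=lambda u,v:(200+(u+.5)/4-.5,135+(v+.5)/4-.5)
B=lambda u,v:(215+(u+.5)/4.8-.5,140+(v+.5)/4.8-.5)
for n,a,b in [('tin',(117,430),(104,242)),('bottle',(248,449),(192,243)),('dish',(259,310),(302,258)),('cup',(96,298),(185,133)),('sample',(734,428),(636,493)),
 ('flask top',(246,132),(411,80)),('wellL',(389,402),(342,358)),('wellM',(472,419),(403,411)),('wellR',(560,434),(471,468)),('sq',(496,222),(570,305))]:
    p,e=tri(T,A(*a),S,B(*b)); print(n,p.round(4),'gap',round(e,4))
hsv=cv2.cvtColor(T['img'],cv2.COLOR_RGB2HSV)
m=((hsv[...,1]<22)&(hsv[...,2]>185)).astype(np.uint8)
for c in cv2.findContours(m,cv2.RETR_EXTERNAL,cv2.CHAIN_APPROX_NONE)[0]:
    if cv2.contourArea(c)>300:
        r=cv2.minAreaRect(c)
        if 140<r[0][1]<270 and 250<r[0][0]<400:
            P=np.array([onz(T,u,v,.012) for u,v in cv2.boxPoints(r)])
            L=P-np.roll(P,1,0)
            print('tray',r[0],P.mean(0).round(4),np.linalg.norm(L,axis=1).round(3),np.degrees(np.arctan2(L[:,1],L[:,0])).round(1))
m=cv2.inRange(hsv,(22,150,100),(33,255,255))
for c in cv2.findContours(m,cv2.RETR_EXTERNAL,cv2.CHAIN_APPROX_NONE)[0]:
    if cv2.contourArea(c)>100: (u,v),r=cv2.minEnclosingCircle(c); print('yel',u,v,r,onz(T,u,v,.062).round(4))
E
```

```text
tin [0.4344 0.4113 0.0329] gap 0.0037
bottle [0.4182 0.2951 0.095 ] gap 0.0031
dish [0.533  0.3005 0.0077] gap 0.0053
cup [0.5388 0.4218 0.0705] gap 0.0046
sample [ 0.4301 -0.0883  0.0584] gap 0.0039
flask top [0.6668 0.2986 0.1001] gap 0.0047
wellL [0.4547 0.1906 0.0157] gap 0.0046
wellM [0.4402 0.1215 0.0114] gap 0.0038
wellR [0.4268 0.0486 0.0072] gap 0.0046
sq [0.6058 0.0993 0.0111] gap 0.0034
tray (318.736083984375, 239.372314453125) [0.4417 0.1166 0.012 ] [0.214 0.087 0.216 0.087] [  78.6  -11.  -101.5  167.8]
tray (323.2809143066406, 190.0505828857422) [0.6074 0.0992 0.012 ] [0.102 0.101 0.103 0.101] [ 83.9  -5.8 -96.1 173.6]
yel 383.0 241.1666717529297 9.346814155578613 [ 0.4328 -0.0888  0.062 ]
```

Heights match the given sizes to within about 8 mm, and the trays measure 216x87 and 102x102 mm. The tool's y axis is nearly world y, so a turn of about -17° aligns the axes. I'll start moving toward the tin.

Emit:
{"fn": "servo_tool", "kwargs": {"increments": [[[8.54,-24,-8.5,0,-17.1],[8.54,-24,-8.5,0,-17.1],[8.54,-24,-8.5,0,-17.1],[8.54,-24,-8.5,0,-17.1],[8.54,-24,-8.5,0,-17.1]]], "newtons": 30}}

```text
t: 0.7
tool_pos: [0.3818, 0.4497, 0.2502]
tool_rot: [-0.0, 3.142, 0.0]
contact_force: [0.3, 0.7, -0.5]
opening: 0.0853
grip_force: 0.0
```

Emit:
{"fn": "servo_tool", "kwargs": {"increments": [[[8.54,-4.6,-3.4,8,0],[8.54,-4.6,-3.4,13,0],[8.54,-4.6,-3.4,13,0],[8.54,-4.6,-3.4,15,0],[8.54,-4.6,-3.4,15,0]]]}}

```text
t: 1.2
tool_pos: [0.4243, 0.4147, 0.0953]
tool_rot: [-0.002, -3.134, 0.009]
contact_force: [-0.7, 0.3, -1.2]
opening: 0.0854
grip_force: 0.0
```

```bash
python3 - <<'E'
from h import *
o=ctrl.get_obs();print(o['tool_pos'])
S=get('side');T=get('top')
a=cv2.resize(S['img'][90:230,170:330],None,fx=4,fy=4,interpolation=cv2.INTER_CUBIC)
b=cv2.resize(T['img'][180:320,150:300],None,fx=4,fy=4,interpolation=cv2.INTER_CUBIC)[:560]
cv2.imwrite('pics/c.png',np.hstack([a])[:,:,::-1])
E
```

```text
[0.42433051 0.41467944 0.0953477 ]
```

View pics/c.png

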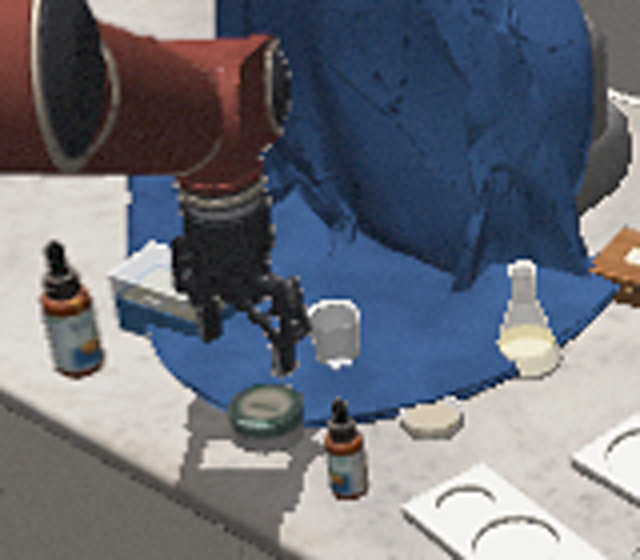

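The fingers (c(210,330) and c(285,370)) straddle the tin at c(266,405). The bottle and clear cup stand clear. I'll descend and grip.

Emit:
{"fn": "servo_tool", "kwargs": {"increments": [[[8.54,0,0,4,0],[8.54,0,0,7.6,0],[8.54,0,0,7.6,0],[8.54,0,0,7.6,0],[6,0,0,7.6,0]]], "newtons": 40}}

```text
t: 1.8
tool_pos: [0.4285, 0.4187, 0.0279]
tool_rot: [-0.0, 3.137, 0.005]
contact_force: [0.3, -1.1, 0.7]
opening: 0.0735
grip_force: 0.4
```

Emit:
{"fn": "servo_tool", "kwargs": {"increments": [[[6,0,0,0,0],[6,0,0,0,0],[6,0,0,0,0],[6,0,0,0,0]]]}}

```text
t: 2.2
tool_pos: [0.4288, 0.4189, 0.0283]
tool_rot: [0.0, 3.137, 0.006]
contact_force: [-1.0, 0.6, 7.1]
opening: 0.0652
grip_force: 44.9
```

Emit:
{"fn": "servo_tool", "kwargs": {"increments": [[[6,0,0,-4,0],[6,0,0,-9,0],[6,0,0,-14,0],[6,0,0,-14,0],[6,0,0,-14,0]]]}}

```text
t: 2.7
tool_pos: [0.4279, 0.4182, 0.1679]
tool_rot: [0.001, 3.137, 0.006]
contact_force: [-0.1, -0.1, -2.0]
opening: 0.065
grip_force: 45.1
```

Emit:
{"fn": "servo_tool", "kwargs": {"increments": [[[6,-12,-22,0,0],[6,-12,-22,0,0],[6,-12,-22,0,0],[6,-12,-22,0,0],[6,-12,-22,0,0]]]}}

```text
t: 3.2
tool_pos: [0.5456, 0.1956, 0.1623]
tool_rot: [-0.0, -3.139, 0.001]
contact_force: [0.5, 0.9, -1.6]
opening: 0.0655
grip_force: 45.1
```

Emit:
{"fn": "servo_tool", "kwargs": {"increments": [[[6,-5.2,-10,0,0],[6,-5.2,-10,0,0],[6,-5.2,-10,0,0],[6,-5.2,-10,0,0],[6,-5.2,-10,0,0]]]}}

```text
t: 3.7
tool_pos: [0.5971, 0.0983, 0.1629]
tool_rot: [-0.0, -3.139, -0.001]
contact_force: [0.3, 0.5, -1.1]
opening: 0.0657
grip_force: 45.1
```

```bash
python3 - <<'E'
from h import *
S=get('side');T=get('top');o=ctrl.get_obs();print(o['tool_pos'],o['tool_rot'],o['opening'],o['t'])
a=cv2.resize(S['img'][130:250,240:400],None,fx=4,fy=4,interpolation=cv2.INTER_CUBIC)
cv2.imwrite('pics/d.png',a[:,:,::-1])
E
```

```text
[0.59715138 0.0991695  0.16351683] [ 2.52489858e-03 -3.14000084e+00 -6.63358396e-04] 0.06547721916597098 3.8
```

View pics/d.png

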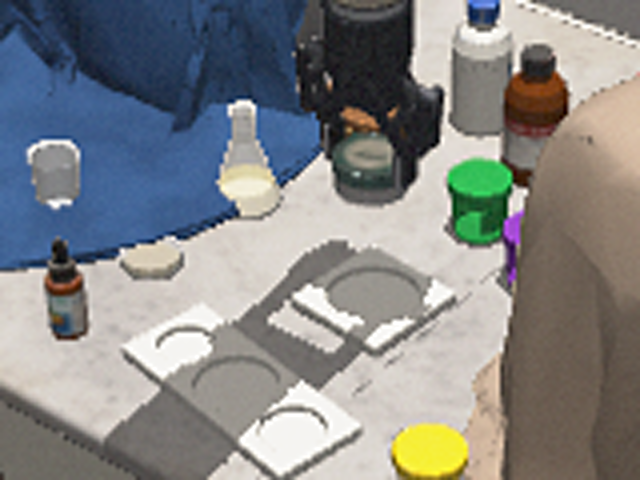

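The tin hangs level in the gripper at d(366,160), and the tray well is free at d(372,292). I'll check how far the tin is off the tool axis.

```bash
python3 - <<'E'
from h import *
S=get('side')
print(onz(S,240+366.5/4-.5,130+153/4-.5,.1685), onz(S,240+375/4-.5,130+290.5/4-.5,.012))
print(proj(S,[[.6023,.0992,.1685]]), onz(S,215+104/4.8,140+242/4.8,.033))
E
```

```text
[0.59660507 0.10228093 0.1685    ] [0.60800728 0.10357043 0.012     ]
[[332.87529615 167.28114396]] [0.43251705 0.40998221 0.033     ]
```

Emit:
{"fn": "servo_tool", "kwargs": {"increments": [[[6,-0.7,0,4,0],[6,-0.7,0,8,0],[6,-0.7,0,10,0],[6,-0.7,0,10,0],[6,-0.7,0,10,0]]]}}

```text
t: 4.35
tool_pos: [0.6051, 0.0986, 0.0647]
tool_rot: [-0.002, 3.141, 0.0]
contact_force: [1.0, -0.5, -0.5]
opening: 0.0653
grip_force: 45.1
```

Emit:
{"fn": "servo_tool", "kwargs": {"increments": [[[6,0,0,1.5,0],[6,0,0,2.6,0],[6,0,0,2.9,0],[6,0,0,2.9,0]]]}}

```text
t: 4.75
tool_pos: [0.6046, 0.0975, 0.0344]
tool_rot: [-0.001, -3.14, 0.0]
contact_force: [-0.0, 1.2, -1.1]
opening: 0.0654
grip_force: 45.1
```

```bash
python3 - <<'E'
from h import *
S=get('side','e0')
a=cv2.resize(S['img'][150:250,270:400],None,fx=5,fy=5,interpolation=cv2.INTER_CUBIC)
cv2.imwrite('pics/e.png',a[:,:,::-1])
E
```

```text
(no output)
```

View pics/e.png

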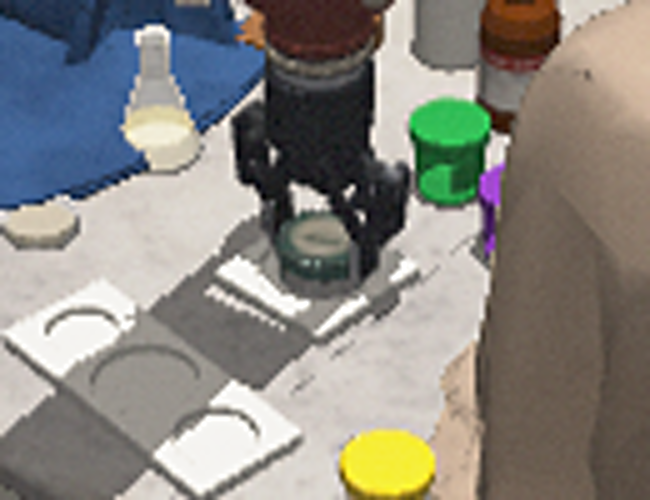

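The tin sits within the well at e(318,250), about 2 mm above the floor, with no contact force. I'll lower it and release.

Emit:
{"fn": "servo_tool", "kwargs": {"increments": [[[6,0,0,0.2,0],[6,0,0,0.2,0],[8.54,0,0,0.2,0],[8.54,0,0,0.2,0],[8.54,0,0,0.2,0]]]}}

```text
t: 5.3
tool_pos: [0.6055, 0.0976, 0.0337]
tool_rot: [0.001, 3.141, 0.0]
contact_force: [-0.3, 0.2, 0.2]
opening: 0.0856
grip_force: 0.0
```

Emit:
{"fn": "servo_tool", "kwargs": {"increments": [[[8.54,0,0,0,0],[8.54,0,0,-5,0],[8.54,0,0,-10,0],[8.54,0,0,-12,0],[8.54,0,0,-12,0]]]}}

```text
t: 5.8
tool_pos: [0.6083, 0.0977, 0.159]
tool_rot: [0.0, 3.132, 0.001]
contact_force: [0.2, -0.5, 1.1]
opening: 0.0852
grip_force: 0.0
```

Emit:
{"fn": "servo_tool", "kwargs": {"increments": [[[8.54,7.2,20,0,0],[8.54,7.2,20,0,0],[8.54,7.2,20,0,0],[8.54,7.2,20,0,0],[8.54,7.2,20,0,0]]]}}

```text
t: 6.3
tool_pos: [0.5304, 0.301, 0.1513]
tool_rot: [0.007, -3.138, -0.0]
contact_force: [0.8, -0.1, -0.3]
opening: 0.0855
grip_force: 0.0
```

```bash
python3 - <<'E'
from h import *
T=get('top');S=get('side');o=ctrl.get_obs();print(o['tool_pos'],o['tool_rot'],o['opening'],o['t'])
a=cv2.resize(T['img'][160:270,200:360],None,fx=4,fy=4,interpolation=cv2.INTER_CUBIC)
cv2.imwrite('pics/f.png',a[:,:,::-1])
E
```

```text
[0.53172304 0.29881505 0.15156373] [ 4.77998893e-03 -3.13916484e+00  1.88397219e-03] 0.0854455599752649 6.4
```

View pics/f.png

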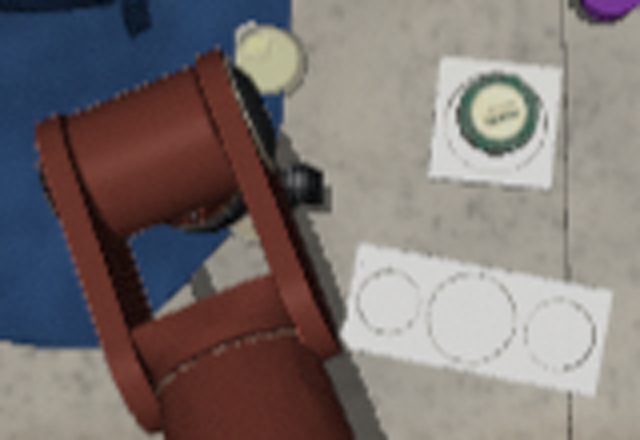

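The tin sits in the square tray's well at f(498,112), with the well rim at f(496,122). I'll work out the tin's position and recheck the dish from each view.

```bash
python3 - <<'E'
from h import *
T=get('top');S=get('side')
A=lambda u,v,z:onz(T,200+(u+.5)/4-.5,160+(v+.5)/4-.5,z)
print('tin',A(498,112,.037),'well',A(496.5,122,.012))
print('dish top',onz(T,200+(259.5)/4-.5,135+310.5/4-.5,.015),'side',onz(S,215+302.5/4.8-.5,140+257/4.8-.5,.015))
# green ring centre
hsv=cv2.cvtColor(T['img'],cv2.COLOR_RGB2HSV)
m=cv2.inRange(hsv,(60,60,20),(100,255,160));m[:, :305]=0;m[:,345:]=0;m[:170]=0;m[215:]=0
ys,xs=np.nonzero(m);(u,v),r=cv2.minEnclosingCircle(np.stack([xs,ys],1).astype(np.float32));print(u,v,r,onz(T,u,v,.037))
E
```

```text
tin [0.61164109 0.09672475 0.037     ] well [0.60686976 0.09765648 0.012     ]
dish top [0.53414082 0.29749293 0.015     ] side [0.52587712 0.29692639 0.015     ]
324.0 187.5 9.394247055053711 [0.61206539 0.09713459 0.037     ]
```

Emit:
{"fn": "servo_tool", "kwargs": {"increments": [[[8.54,-0.1,0,5,0],[8.54,-0.1,0,10,0],[8.54,-0.1,0,11.5,0],[8.54,-0.1,0,11.5,0],[8.54,-0.1,0,11.5,0]]]}}

```text
t: 7.0
tool_pos: [0.5359, 0.2972, 0.04]
tool_rot: [0.002, 3.139, 0.001]
contact_force: [0.7, 0.6, 0.7]
opening: 0.0855
grip_force: 0.0
```

Emit:
{"fn": "servo_tool", "kwargs": {"increments": [[[8.54,0.4,0,1.2,0],[8.54,0.4,0,2.2,0],[8.54,0.4,0,2.2,0],[5,0.4,0,2.2,0],[5,0.4,0,2.2,0]]], "newtons": 20}}

```text
t: 7.5
tool_pos: [0.5306, 0.2978, 0.0168]
tool_rot: [0.0, 3.141, 0.001]
contact_force: [0.1, -0.3, 0.7]
opening: 0.0592
grip_force: 0.0
```

Emit:
{"fn": "servo_tool", "kwargs": {"increments": [[[5,0,0,0,0],[5,0,0,0,0],[5,0,0,0,0],[5,0,0,0,0]]]}}

```text
t: 7.9
tool_pos: [0.5309, 0.2979, 0.0171]
tool_rot: [0.0, 3.14, 0.001]
contact_force: [-0.7, 1.0, 4.8]
opening: 0.0559
grip_force: 21.6
```

Emit:
{"fn": "servo_tool", "kwargs": {"increments": [[[5,0,0,-3,0],[5,0,0,-7,0],[5,0,0,-11,0],[5,0,0,-11,0],[5,0,0,-11,0]]]}}

```text
t: 8.4
tool_pos: [0.5308, 0.2978, 0.1273]
tool_rot: [0.001, 3.14, 0.001]
contact_force: [-0.2, -0.2, -1.9]
opening: 0.0558
grip_force: 21.7
```

Emit:
{"fn": "servo_tool", "kwargs": {"increments": [[[5,-8,-20,0,0],[5,-8,-20,0,0],[5,-8,-20,0,0],[5,-8,-20,0,0],[5,-8,-20,0,0]]]}}

```text
t: 8.9
tool_pos: [0.61, 0.0934, 0.1237]
tool_rot: [-0.007, -3.138, 0.002]
contact_force: [-0.3, 0.5, 0.0]
opening: 0.0561
grip_force: 21.7
```

Emit:
{"fn": "servo_tool", "kwargs": {"increments": [[[5,0,0,2,0],[5,0,0,4,0],[5,0,0,5.5,0],[5,0,0,5.5,0],[5,0,0,5.5,0]]]}}

```text
t: 9.4
tool_pos: [0.6095, 0.098, 0.0703]
tool_rot: [0.0, -3.14, -0.0]
contact_force: [0.6, 0.2, 0.6]
opening: 0.0559
grip_force: 21.7
```

```bash
python3 - <<'E'
from h import *
S=get('side','g0');o=ctrl.get_obs();print(o['tool_pos'],o['opening'])
a=cv2.resize(S['img'][150:250,270:400],None,fx=5,fy=5,interpolation=cv2.INTER_CUBIC)
cv2.imwrite('pics/g.png',a[:,:,::-1])
E
```

```text
[0.61033795 0.0980209  0.07150279] 0.055859537752409684
```

View pics/g.png

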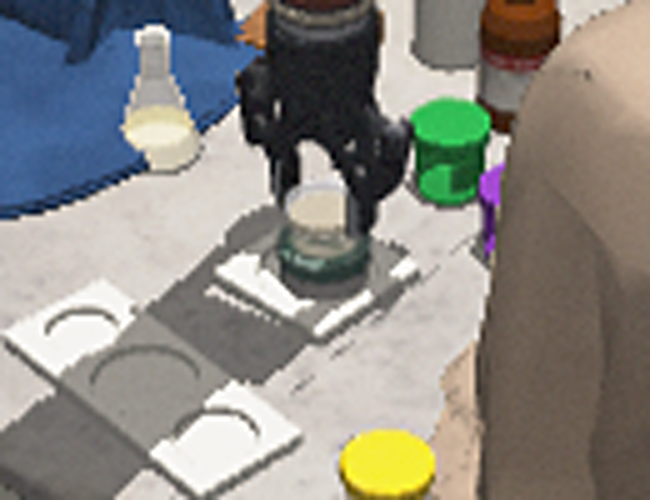

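The dish at g(320,208) hangs level over the tin at g(322,252), and is aligned. I'll lower it 17 mm and release.

Emit:
{"fn": "servo_tool", "kwargs": {"increments": [[[5,-0.1,0,1,0],[5,-0.1,0,1.7,0],[5,-0.1,0,1.7,0],[5,-0.1,0,1.7,0]]]}}

```text
t: 9.85
tool_pos: [0.611, 0.0976, 0.0541]
tool_rot: [-0.0, -3.141, 0.0]
contact_force: [-0.5, 0.0, -0.1]
opening: 0.056
grip_force: 21.9
```

Emit:
{"fn": "servo_tool", "kwargs": {"increments": [[[7,0,0,0,0],[7,0,0,0,0],[8.54,0,0,0,0],[8.54,0,0,0,0],[8.54,0,0,0,0]]]}}

```text
t: 10.35
tool_pos: [0.6112, 0.0976, 0.0543]
tool_rot: [0.0, 3.142, -0.0]
contact_force: [-0.4, 0.9, -0.0]
opening: 0.0854
grip_force: 0.0
```

Emit:
{"fn": "servo_tool", "kwargs": {"increments": [[[8.54,0,0,-4,0],[8.54,0,0,-8,0],[8.54,0,0,-12,0],[8.54,0,0,-12,0],[8.54,0,0,-12,0]]]}}

```text
t: 10.85
tool_pos: [0.6121, 0.0976, 0.1761]
tool_rot: [0.0, 3.138, 0.0]
contact_force: [0.1, -0.2, -0.0]
opening: 0.0858
grip_force: 0.0
```

Emit:
{"fn": "servo_tool", "kwargs": {"increments": [[[8.54,18.1,0,0,0],[8.54,18.1,0,0,0],[8.54,18.1,0,0,0],[8.54,18.1,0,0,0],[8.54,18.1,0,0,0]]]}}

```text
t: 11.35
tool_pos: [0.4257, 0.0978, 0.1709]
tool_rot: [0.001, -3.136, 0.0]
contact_force: [1.2, -0.4, 0.0]
opening: 0.0853
grip_force: 0.0
```

Emit:
{"fn": "servo_tool", "kwargs": {"increments": [[[8.54,0.3,-18.6,0,0],[8.54,0.3,-18.6,0,0],[8.54,0.3,-18.6,0,0],[8.54,0.3,-18.6,0,0],[8.54,0.3,-18.6,0,0]]]}}

```text
t: 11.85
tool_pos: [0.4268, -0.0919, 0.1731]
tool_rot: [-0.01, -3.14, 0.001]
contact_force: [0.1, -0.1, -0.1]
opening: 0.0853
grip_force: 0.0
```

```bash
python3 - <<'E'
from h import *
S=get('side');T=get('top');o=ctrl.get_obs();print(o['tool_pos'],o['tool_rot'])
a=cv2.resize(S['img'][150:270,270:400],None,fx=4,fy=4,interpolation=cv2.INTER_CUBIC)
cv2.imwrite('pics/i.png',a[:,:,::-1])
E
```

```text
[ 0.42685093 -0.0888406   0.17303046] [-4.06697164e-03 -3.13936387e+00 -2.21343482e-03]
```

View pics/i.png

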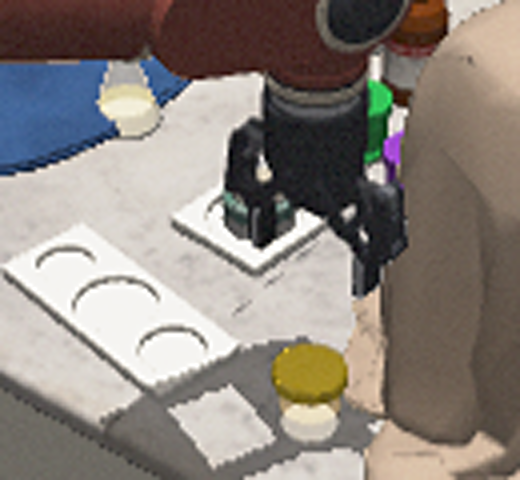

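The gripper is centred over the yellow cup at i(310,385), clear of the beige cover. I'll descend to the lid height and grip.

Emit:
{"fn": "servo_tool", "kwargs": {"increments": [[[8.54,-0.4,0,4,0],[8.54,-0.4,0,8,0],[8.54,-0.4,0,11.4,0],[8.54,-0.4,0,11.4,0],[8.54,-0.4,0,11.4,0]]], "newtons": 30}}

```text
t: 12.45
tool_pos: [0.4309, -0.0872, 0.06]
tool_rot: [0.002, -3.14, -0.001]
contact_force: [0.1, -0.0, 1.0]
opening: 0.0856
grip_force: 0.0
```

Emit:
{"fn": "servo_tool", "kwargs": {"increments": [[[8.54,0,0,0,0],[5,0,0,0,0],[5,0,0,0,0],[5,0,0,0,0],[5,0,0,0,0]]]}}

```text
t: 12.95
tool_pos: [0.4326, -0.0887, 0.0625]
tool_rot: [0.001, 3.138, -0.001]
contact_force: [-1.1, 1.8, 6.1]
opening: 0.0567
grip_force: 31.8
```

Emit:
{"fn": "servo_tool", "kwargs": {"increments": [[[5,0,0,0,0],[5,0,0,-3,0],[5,0,0,-6,0],[5,0,0,-9,0],[5,0,0,-9,0]]]}}

```text
t: 13.45
tool_pos: [0.4343, -0.0896, 0.1562]
tool_rot: [0.001, 3.131, -0.006]
contact_force: [0.7, -0.1, -0.9]
opening: 0.0566
grip_force: 32.8
```

The opening of 56.7 mm is smaller than the 61 mm lid, so I'll check the hold.

```bash
python3 - <<'E'
from h import *
S=get('side');T=get('top');o=ctrl.get_obs();print(o['tool_pos'],o['tool_rot'],o['opening'],o['grip_force'])
a=cv2.resize(S['img'][170:270,300:390],None,fx=5,fy=5,interpolation=cv2.INTER_CUBIC)
b=cv2.resize(T['img'][200:270,340:400],None,fx=5,fy=5,interpolation=cv2.INTER_CUBIC)
b=np.vstack([b,np.zeros((150,300,3),np.uint8)])
cv2.imwrite('pics/j.png',np.hstack([a,b])[:,:,::-1])
E
```

```text
[ 0.43169656 -0.08864148  0.15143184] [ 8.04853200e-04  3.13920706e+00 -1.51222024e-03] 0.05691774123146357 32.74485305941198
```

View pics/j.png

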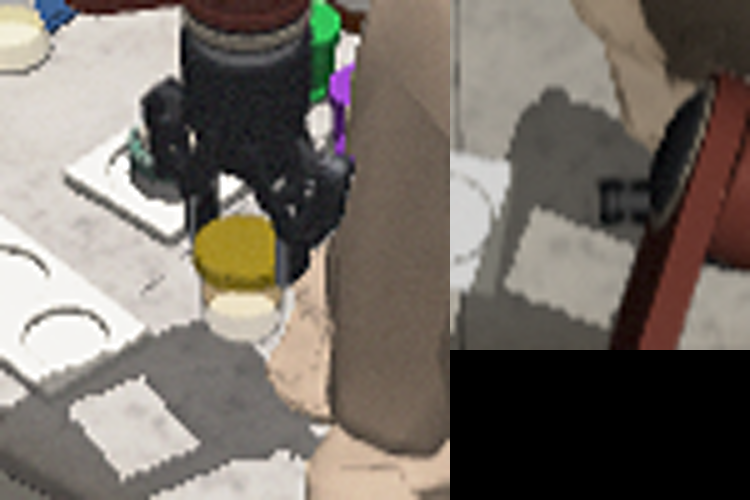

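The cup is held upright with its lid between the pads at j(238,240). I'll measure its offset from the tool.

```bash
python3 - <<'E'
from h import *
S=get('side')
hsv=cv2.cvtColor(S['img'],cv2.COLOR_RGB2HSV)
m=cv2.inRange(hsv,(20,150,60),(33,255,255));m[:,:330]=0;m[:,365:]=0;m[:205]=0;m[240:]=0
ys,xs=np.nonzero(m);print(xs.min(),xs.max(),ys.min(),ys.max())
print(onz(S,300+238.5/5-.5,170+237/5-.5,.1505))
p=[[.4317+dx,-.0886,z] for z in(.1505,.1375,.0885) for dx in (0,-.0305)]
print(((proj(S,p)-[300,170])*5).round())
for c in ((.4317,-.0886),(.4217,-.0886)):
  a=np.linspace(0,6.28,60);q=proj(S,np.stack([c[0]+.0305*np.cos(a),c[1]+.0305*np.sin(a),0*a+.1505],1));print(q.min(0),q.max(0))
E
```

```text
338 354 215 229
[ 0.43945719 -0.07858666  0.1505    ]
[[242. 248.]
 [212. 275.]
 [242. 264.]
 [212. 291.]
 [241. 324.]
 [212. 351.]]
[338.24173344 213.01261094] [358.55135392 226.25527622]
[336.2459415  214.70759513] [356.63358239 228.05883251]
```

The yellow mask edges match a cup centred on the tool. I'll carry it to the middle well.

Emit:
{"fn": "servo_tool", "kwargs": {"increments": [[[5,-1.1,20.9,0,0],[5,-1.1,20.9,0,0],[5,-1.1,20.9,0,0],[5,-1.1,20.9,0,0],[5,-1.1,20.9,0,0]]]}}

```text
t: 14.1
tool_pos: [0.4406, 0.1245, 0.1484]
tool_rot: [0.008, -3.138, -0.002]
contact_force: [-0.7, -0.9, -0.6]
opening: 0.057
grip_force: 32.8
```

Emit:
{"fn": "servo_tool", "kwargs": {"increments": [[[5,0,0,3,0],[5,0,0,6,0],[5,0,0,6,0],[5,0,0,6,0],[5,0,0,6,0]]]}}

```text
t: 14.6
tool_pos: [0.4431, 0.1203, 0.0915]
tool_rot: [0.002, 3.14, 0.0]
contact_force: [-0.3, 0.0, -0.8]
opening: 0.0567
grip_force: 32.8
```

```bash
python3 - <<'E'
from h import *
S=get('side');o=ctrl.get_obs();print(o['tool_pos'],o['tool_rot'],o['opening'])
a=cv2.resize(S['img'][150:260,250:350],None,fx=5,fy=5,interpolation=cv2.INTER_CUBIC)
cv2.imwrite('pics/k.png',a[:,:,::-1])
E
```

```text
[0.44340406 0.12038412 0.09188685] [1.58356233e-03 3.13902579e+00 3.42736193e-04] 0.056560026279958264
```

View pics/k.png

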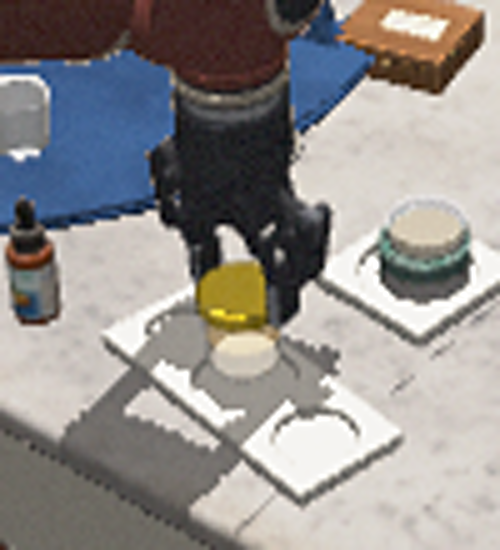

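The cup hangs over the middle well at k(243,350), and the dish lies flat and centred on the tin at k(427,240). I'll lower and release.

Emit:
{"fn": "servo_tool", "kwargs": {"increments": [[[5,0.1,0,1.2,0],[5,0.1,0,2.3,0],[5,0.1,0,2.5,0],[5,0.1,0,2.5,0],[5,0.1,0,2.5,0]]]}}

```text
t: 15.15
tool_pos: [0.4419, 0.1211, 0.0661]
tool_rot: [0.001, 3.141, 0.002]
contact_force: [-2.4, 1.1, 6.5]
opening: 0.0569
grip_force: 34.7
```

Emit:
{"fn": "servo_tool", "kwargs": {"increments": [[[7,0,0,0,0],[7,0,0,0,0],[8.54,0,0,0,0],[8.54,0,0,0,0],[8.54,0,0,0,0]]]}}

```text
t: 15.65
tool_pos: [0.4411, 0.1206, 0.065]
tool_rot: [-0.001, -3.141, 0.0]
contact_force: [0.1, -0.2, -0.1]
opening: 0.0853
grip_force: 0.0
```

Emit:
{"fn": "servo_tool", "kwargs": {"increments": [[[8.54,0,0,-4,0],[8.54,0,0,-8,0],[8.54,0,0,-12,0],[8.54,0,0,-12,0],[8.54,0,0,-12,0]]]}}

```text
t: 16.15
tool_pos: [0.442, 0.1207, 0.1866]
tool_rot: [0.001, 3.139, 0.0]
contact_force: [-0.5, -0.2, -2.1]
opening: 0.0854
grip_force: 0.0
```

```bash
python3 - <<'E'
from h import *
print(np.round(ctrl.get_obs()['q'],2))
T=get('top');S=get('side')
print(onz(T,200+96.5/4-.5,135+298/4-.5,.068),onz(S,215+185.5/4.8-.5,140+133/4.8-.5,.068),proj(S,[[.539,.422,.068]]))
E
```

```text
[ 0.1  -0.32  2.06 -0.    1.4  -1.47]
[0.54102953 0.42075328 0.068     ] [0.54038881 0.4269599  0.068     ] [[253.84447514 167.83257468]]
```

Emit:
{"fn": "servo_tool", "kwargs": {"increments": [[[8.54,-7,21,0,0],[8.54,-7,21,0,0],[8.54,-7,21,0,0],[8.54,-7,21,0,0],[8.54,-7,21,0,0]]]}}

```text
t: 16.75
tool_pos: [0.5107, 0.3335, 0.1824]
tool_rot: [0.004, -3.138, 0.001]
contact_force: [-0.1, -0.7, 0.2]
opening: 0.0852
grip_force: 0.0
```

Emit:
{"fn": "servo_tool", "kwargs": {"increments": [[[8.54,-2.8,9.2,0,40],[8.54,-2.8,9.2,0,40],[8.54,-2.8,9.2,0,40],[8.54,-2.8,9.2,0,40],[8.54,-2.8,9.2,0,40]]]}}

```text
t: 17.25
tool_pos: [0.5382, 0.4224, 0.1817]
tool_rot: [-1.08, -2.947, 0.007]
contact_force: [-0.3, -0.4, 0.1]
opening: 0.0853
grip_force: 0.0
```

Emit:
{"fn": "servo_tool", "kwargs": {"increments": [[[8.54,0,0,0,40],[8.54,0,0,0,40],[8.54,0,0,0,40],[8.54,0,0,0,40],[8.54,0,0,0,40]]]}}

```text
t: 17.75
tool_pos: [0.5383, 0.4219, 0.1822]
tool_rot: [-2.025, -2.4, 0.007]
contact_force: [0.6, 0.9, -0.0]
opening: 0.0859
grip_force: 0.0
```

Emit:
{"fn": "servo_tool", "kwargs": {"increments": [[[8.54,0,0,0,10],[8.54,0,0,0,10],[8.54,0,0,0,10],[8.54,0,0,0,10]]]}}

```text
t: 18.15
tool_pos: [0.539, 0.4224, 0.1842]
tool_rot: [-2.219, -2.223, 0.002]
contact_force: [0.5, 0.0, -0.5]
opening: 0.0849
grip_force: 0.0
```

```bash
python3 - <<'E'
from h import *
S=get('side');T=get('top');o=ctrl.get_obs();print(o['tool_pos'],cv2.Rodrigues(np.array(o['tool_rot']))[0].round(3).tolist(),o['q'])
a=cv2.resize(S['img'][100:260,200:370],None,fx=3.5,fy=3.5,interpolation=cv2.INTER_CUBIC)
cv2.imwrite('pics/l.png',a[:,:,::-1])
E
```

```text
[0.53920225 0.4225028  0.18483586] [[-0.001, 1.0, -0.001], [1.0, 0.001, -0.0], [-0.0, -0.001, -1.0]] [ 5.56113868e-01  2.35839288e-01  1.52168445e+00 -8.50527312e-06
  1.38475188e+00  5.55235511e-01]
```

View pics/l.png

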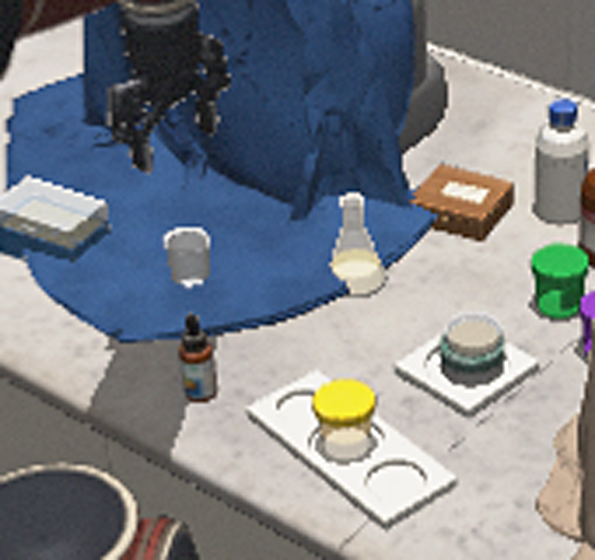

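The sample cup stands in the middle well at l(345,420), and the gripper is above the clear cup at l(187,255). I'll descend and grip it gently.

Emit:
{"fn": "servo_tool", "kwargs": {"increments": [[[8.54,0,0.1,4,0],[8.54,0,0.1,8,0],[8.54,0,0.1,11,0],[8.54,0,0.1,13.4,0],[8.54,0,0.1,13.4,0]]], "newtons": 20}}

```text
t: 18.75
tool_pos: [0.5374, 0.4207, 0.0462]
tool_rot: [-2.22, -2.22, 0.014]
contact_force: [-0.3, -0.8, -0.2]
opening: 0.0854
grip_force: 0.0
```

Emit:
{"fn": "servo_tool", "kwargs": {"increments": [[[8.54,0,0,0,0],[3.5,0,0,0,0],[3.5,0,0,0,0],[3.5,0,0,0,0],[3.5,0,0,0,0]]]}}

```text
t: 19.25
tool_pos: [0.5414, 0.4234, 0.0536]
tool_rot: [2.221, 2.221, 0.005]
contact_force: [-1.0, -1.1, 6.5]
opening: 0.0487
grip_force: 20.3
```

Emit:
{"fn": "servo_tool", "kwargs": {"increments": [[[3.5,0,0,0,0],[3.5,0,0,0,0],[3.5,0,0,-3,0],[3.5,0,0,-6,0],[3.5,0,0,-6,0]]]}}

```text
t: 19.75
tool_pos: [0.5432, 0.4244, 0.1174]
tool_rot: [2.22, 2.219, 0.015]
contact_force: [0.0, 1.2, 0.5]
opening: 0.0486
grip_force: 20.8
```

```bash
python3 - <<'E'
from h import *
S=get('side');o=ctrl.get_obs();print(o['tool_pos'],o['opening'],o['grip_force'])
a=cv2.resize(S['img'][110:230,200:330],None,fx=4,fy=4,interpolation=cv2.INTER_CUBIC)
cv2.imwrite('pics/m.png',a[:,:,::-1])
E
```

```text
[0.54207494 0.42365863 0.11479407] 0.048839571749957476 20.831391489336966
```

View pics/m.png

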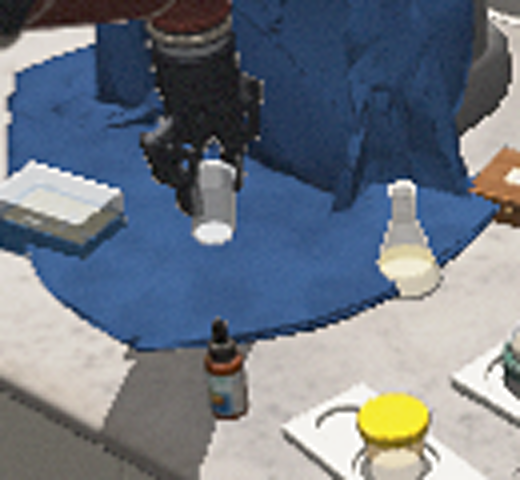

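The clear cup is held upright at m(215,200), with its foot at m(212,234). I've used up the picture views, so from here I'll measure numerically.

Emit:
{"fn": "servo_tool", "kwargs": {"increments": [[[3.5,0,0,-4,0],[3.5,-5,-1.5,-8,0],[3.5,-10,-3,-8,0],[3.5,-15,-4.5,-8,0],[3.5,-15,-4.5,-8,0]]]}}

```text
t: 20.3
tool_pos: [0.4935, 0.2694, 0.1897]
tool_rot: [-2.224, -2.219, 0.005]
contact_force: [0.1, -0.0, -0.6]
opening: 0.0488
grip_force: 21.0
```

Emit:
{"fn": "servo_tool", "kwargs": {"increments": [[[3.5,-5,-1.5,0,0],[3.5,-10,-3,0,0],[3.5,-15,-4.5,0,0],[3.5,-20,-6,0,0],[3.5,-22.7,-7,0,0]]]}}

```text
t: 20.8
tool_pos: [0.4235, 0.0437, 0.1896]
tool_rot: [-2.222, -2.219, 0.003]
contact_force: [0.4, -0.4, 0.1]
opening: 0.0488
grip_force: 21.0
```

Emit:
{"fn": "servo_tool", "kwargs": {"increments": [[[3.5,0,0,0,0],[3.5,0,0,0,0]]]}}

```text
t: 21.0
tool_pos: [0.4246, 0.0452, 0.1902]
tool_rot: [-2.223, -2.218, 0.001]
contact_force: [-0.4, 0.3, 0.1]
opening: 0.0485
grip_force: 21.0
```

```bash
python3 - <<'E'
from h import *
S=get('side','n0');T=get('top','n1');o=ctrl.get_obs();print(o['tool_pos'],o['tool_rot'],o['opening'],o['grip_force'])
for z in(0,-.003,-.006):print(proj(S,[[.5421,.4225,.1148-.0536-z]]))
# tray wells from top now
hsv=cv2.cvtColor(T['img'],cv2.COLOR_RGB2HSV)
m=cv2.inRange(hsv,(22,150,60),(33,255,255));m[:,:290]=0;m[:,345:]=0
ys,xs=np.nonzero(m);print(len(xs))
if len(xs)>20:
  (u,v),r=cv2.minEnclosingCircle(np.stack([xs,ys],1).astype(np.float32));print(u,v,r,onz(T,u,v,.066))
E
```

```text
[0.4251374  0.04628662 0.19066659] [-2.22020934e+00 -2.22122092e+00  5.92982280e-04] 0.04869897789132435 20.97494125384401
[[254.51804579 168.89806717]]
[[254.43508155 168.23961861]]
[[254.35194285 167.57988661]]
200
317.28570556640625 239.14285278320312 8.950078010559082 [0.44147302 0.12118458 0.066     ]
```

Emit:
{"fn": "servo_tool", "kwargs": {"increments": [[[3.5,-0.1,0.2,4,0],[3.5,-0.1,0.2,8,0],[3.5,-0.1,0.2,11,0],[3.5,-0.1,0.2,12,0],[3.5,-0.1,0.2,12,0]]]}}

```text
t: 21.6
tool_pos: [0.4261, 0.0456, 0.0697]
tool_rot: [-2.218, -2.221, 0.004]
contact_force: [0.8, 0.1, 0.7]
opening: 0.0489
grip_force: 21.0
```

Emit:
{"fn": "servo_tool", "kwargs": {"increments": [[[3.5,0,0,0,0],[3.5,0,0,0.4,0],[3.5,0,0,0.8,0],[3.5,0,0,0.8,0]]]}}

```text
t: 22.0
tool_pos: [0.4274, 0.0446, 0.0636]
tool_rot: [2.222, 2.221, 0.001]
contact_force: [-0.4, -0.0, -0.5]
opening: 0.0488
grip_force: 21.0
```

Emit:
{"fn": "servo_tool", "kwargs": {"increments": [[[3.5,0,0,0.4,0],[3.5,0,0,0.4,0],[3.5,0,0,0.4,0]]]}}

```text
t: 22.3
tool_pos: [0.4271, 0.0446, 0.0592]
tool_rot: [-2.222, -2.221, 0.0]
contact_force: [0.2, 0.1, 0.0]
opening: 0.0486
grip_force: 21.0
```

Emit:
{"fn": "servo_tool", "kwargs": {"increments": [[[3.5,0,0,0.3,0],[3.5,0,0,0.3,0],[3.5,0,0,0.3,0]]]}}

```text
t: 22.6
tool_pos: [0.4278, 0.0446, 0.0576]
tool_rot: [2.222, 2.221, 0.0]
contact_force: [-3.1, 0.4, 7.9]
opening: 0.0483
grip_force: 21.7
```

Contact came at exactly the expected floor height, so the cup is seated. I'll release it and go for the bottle.

Emit:
{"fn": "servo_tool", "kwargs": {"increments": [[[6,0,0,0,0],[6,0,0,0,0],[8.54,0,0,0,0],[8.54,0,0,0,0],[8.54,0,0,0,0]]]}}

```text
t: 23.1
tool_pos: [0.4271, 0.0446, 0.0561]
tool_rot: [-2.222, -2.221, 0.0]
contact_force: [0.3, -0.3, -0.0]
opening: 0.0854
grip_force: 0.0
```

Emit:
{"fn": "servo_tool", "kwargs": {"increments": [[[8.54,0,0,-4,0],[8.54,0,0,-8,0],[8.54,0,0,-12,0],[8.54,0,0,-15,0],[8.54,0,0,-15,0]]]}}

```text
t: 23.6
tool_pos: [0.43, 0.0445, 0.212]
tool_rot: [2.216, 2.216, 0.011]
contact_force: [0.4, 0.5, 0.2]
opening: 0.0853
grip_force: 0.0
```

Emit:
{"fn": "servo_tool", "kwargs": {"increments": [[[8.54,24.8,-0.9,0,0],[8.54,24.8,-0.9,0,0],[8.54,24.8,-0.9,0,0],[8.54,24.8,-0.9,0,0],[8.54,24.8,-0.9,0,0]]]}}

```text
t: 24.1
tool_pos: [0.4173, 0.2945, 0.2051]
tool_rot: [-2.221, -2.221, 0.002]
contact_force: [0.6, 0.0, 0.8]
opening: 0.0855
grip_force: 0.0
```

Emit:
{"fn": "servo_tool", "kwargs": {"increments": [[[8.54,0,0,0,0],[8.54,0,0,0,0]]]}}

```text
t: 24.3
tool_pos: [0.4174, 0.2932, 0.2048]
tool_rot: [-2.219, -2.224, 0.004]
contact_force: [-0.7, -0.0, -0.8]
opening: 0.0851
grip_force: 0.0
```

```bash
python3 - <<'E'
from h import *
S=get('side','p0');T=get('top','p1');o=ctrl.get_obs();print(o['tool_pos'],o['tool_rot'])
hs=cv2.cvtColor(S['img'],cv2.COLOR_RGB2HSV)
# amber body in side view
m=cv2.inRange(hs,(0,90,40),(16,255,200));m[:,:245]=0;m[:,:]*=1;m[:,268:]=0;m[:190]=0;m[220:]=0
n,l,st,c=cv2.connectedComponentsWithStats(m)
print(st[1:],c[1:])
print(proj(S,[[.418,.295,z] for z in(0,.035,.07,.102)]).round(1))
E
```

```text
[0.4180123  0.29179961 0.20530404] [-2.22242348 -2.22017564  0.00270741]
[[251 198  10   6  36]
 [253 210   3   1   3]
 [261 212   1   1   1]
 [254 214   5   1   5]] [[255.52777778 200.97222222]
 [254.         210.        ]
 [261.         212.        ]
 [256.         214.        ]]
[[257.8 211.6]
 [256.8 203.9]
 [255.8 196. ]
 [254.8 188.6]]
```

Emit:
{"fn": "servo_tool", "kwargs": {"increments": [[[8.54,0.4,0,4,0],[8.54,0.4,0,8,0],[8.54,0.4,0,12,0],[8.54,0.4,0,14.7,0],[8.54,0.4,0,14.7,0]]], "newtons": 30}}

```text
t: 24.9
tool_pos: [0.4152, 0.2934, 0.0545]
tool_rot: [-2.223, -2.216, 0.015]
contact_force: [-0.1, 0.2, -0.2]
opening: 0.0853
grip_force: 0.0
```

Emit:
{"fn": "servo_tool", "kwargs": {"increments": [[[8.54,0,0,0,0],[2,0,0,0,0],[2,0,0,0,0],[2,0,0,0,0],[2,0,0,0,0]]]}}

```text
t: 25.4
tool_pos: [0.4188, 0.297, 0.0606]
tool_rot: [2.222, 2.221, 0.002]
contact_force: [-1.4, -1.4, 6.7]
opening: 0.0313
grip_force: 29.0
```

Emit:
{"fn": "servo_tool", "kwargs": {"increments": [[[2,0,0,0,0],[2,0,0,0,0],[2,0,0,0,0]]]}}

```text
t: 25.7
tool_pos: [0.4188, 0.2972, 0.0606]
tool_rot: [2.221, 2.221, 0.002]
contact_force: [-2.4, 1.2, 6.6]
opening: 0.0315
grip_force: 29.4
```

Emit:
{"fn": "servo_tool", "kwargs": {"increments": [[[2,0,0,-3,0],[2,0,0,-6,0],[2,0,0,-9,0],[2,0,0,-9,0],[2,0,0,-9,0]]]}}

```text
t: 26.2
tool_pos: [0.4185, 0.2968, 0.1496]
tool_rot: [2.221, 2.221, 0.002]
contact_force: [-1.0, 0.5, -1.6]
opening: 0.0311
grip_force: 30.1
```

Emit:
{"fn": "servo_tool", "kwargs": {"increments": [[[2,-5,1.9,0,0],[2,-8,2.8,0,0],[2,-10.8,3.8,0,0],[2,-10.8,3.8,0,0],[2,-10.8,3.8,0,0]]]}}

```text
t: 26.7
tool_pos: [0.4553, 0.1881, 0.1473]
tool_rot: [-2.222, -2.218, 0.004]
contact_force: [-0.7, 0.5, -1.1]
opening: 0.0313
grip_force: 30.1
```

```bash
python3 - <<'E'
from h import *
S=get('side','q0');T=get('top','q1');o=ctrl.get_obs();print(o['tool_pos'],o['tool_rot'],o['opening'])
p=np.array(o['tool_pos']);f=p[2]-.0606
P=proj(S,[[p[0],p[1],f+z] for z in(0,.035,.07)]).round(1);print(P)
hs=cv2.cvtColor(S['img'],cv2.COLOR_RGB2HSV)
x=int(P[1][0]);y0,y1=int(P[2][1])-6,int(P[0][1])+8
sub=hs[y0:y1,x-14:x+14]
for i in range(0,y1-y0): print(y0+i,''.join('a' if (h<18 and s>90) else ('d' if v<60 else ('w' if s<40 and v>185 else '.')) for h,s,v in sub[i]))
E
```

```text
[0.45537372 0.18904075 0.14802231] [-2.22014818 -2.22071956  0.00274952] 0.03155964936714792
[[285.6 198. ]
 [285.  189.8]
 [284.3 181.3]]
175 dddd.dddddddddddddddd..w...w
176 ddddddddddddddddddddd....www
177 dddddddd.dddddddddd.d....www
178 dddddddd.dddddddddd.d.....ww
179 dddddddd.ddddddd.dd.d.......
180 dddddddddddddddd.dd.........
181 dddddddddddddddd.ddd........
182 .dddddddddddddddddd.........
183 ....ddd.dddd.ddddddd........
184 .....dddddd..dddddad......d.
185 ......dddd...addaaad....dwww
186 ......ddddd..aaaaaad..dwwwww
187 .......dddd..aaaaaa..wwwwwww
188 .......dddd..aaaaaa.wwwwwwww
189 .......dddd...a.....wwwwwwww
190 ........ddd.........wwwwwwww
191 .........dd.........wwwwwwww
192 .....dd.w...........wwwwwwww
193 .d.wwwwww...........wwwwwwww
194 wwwwwwwww...........wwwwwwww
195 wwwwwwwww.a.a.......wwwwwwww
196 wwwwwwwww..aaa......wwwwwwww
197 wwwwwwwww...dd......wwwwwwww
198 wwwwwwwwww..........wwwwwwww
199 wwwwwwwwwwa.........wwwwwwww
200 wwwwwwwwww.a.....aawwwwwwwww
201 wwwwww...ww.aaaa..wwwwwwwwww
202 wwww......wwwwwwwwwwwwwwwwww
203 ww...........wwwwwwwwwwwwwww
204 .................wwwwwww..ww
205 .....................ww.....
```

The bottle hangs upright and centred on the tool, and its base row matches. I'll lower it.

Emit:
{"fn": "servo_tool", "kwargs": {"increments": [[[2,0,0.1,3,0],[2,0,0.1,6,0],[2,0,0.1,7.8,0],[2,0,0.1,7.8,0],[2,0,0.1,7.8,0]]]}}

```text
t: 27.3
tool_pos: [0.4569, 0.1893, 0.0712]
tool_rot: [-2.22, -2.222, 0.001]
contact_force: [-0.2, 0.5, -0.3]
opening: 0.0312
grip_force: 30.1
```

Emit:
{"fn": "servo_tool", "kwargs": {"increments": [[[2,0,0,0.3,0],[2,0,0,0.6,0],[2,0,0,0.6,0],[2,0,0,0.6,0]]]}}

```text
t: 27.7
tool_pos: [0.4575, 0.1887, 0.0658]
tool_rot: [2.222, 2.221, 0.001]
contact_force: [-0.0, 0.0, 0.1]
opening: 0.0312
grip_force: 30.1
```

Emit:
{"fn": "servo_tool", "kwargs": {"increments": [[[2,0,0,0.2,0],[2,0,0,0.2,0],[2,0,0,0.2,0]]]}}

```text
t: 28.0
tool_pos: [0.4579, 0.1889, 0.0647]
tool_rot: [2.222, 2.221, 0.002]
contact_force: [-3.4, -0.4, 5.7]
opening: 0.031
grip_force: 30.8
```

Emit:
{"fn": "servo_tool", "kwargs": {"increments": [[[4,0,0,0,0],[5,0,0,0,0],[8.54,0,0,0,0],[8.54,0,0,0,0],[8.54,0,0,0,0]]]}}

```text
t: 28.5
tool_pos: [0.4572, 0.1886, 0.0631]
tool_rot: [-2.222, -2.221, 0.0]
contact_force: [0.1, 0.8, -0.5]
opening: 0.0855
grip_force: 0.0
```

Emit:
{"fn": "servo_tool", "kwargs": {"increments": [[[8.54,0,0,-4,0],[8.54,0,0,-8,0],[8.54,0,0,-12,0],[8.54,0,0,-16,0],[8.54,0,0,-16,0]]]}}

```text
t: 29.0
tool_pos: [0.4607, 0.1895, 0.2308]
tool_rot: [2.217, 2.216, 0.017]
contact_force: [0.3, -0.0, 1.0]
opening: 0.0851
grip_force: 0.0
```

Emit:
{"fn": "servo_tool", "kwargs": {"increments": [[[8.54,24,0,0,0],[8.54,24,0,0,0],[8.54,24,0,0,0],[8.54,24,0,0,0],[8.54,24,0,0,0]]]}}

```text
t: 29.5
tool_pos: [0.4566, 0.431, 0.2222]
tool_rot: [-2.22, -2.222, 0.001]
contact_force: [1.3, 0.4, -0.1]
opening: 0.0855
grip_force: 0.0
```

```bash
python3 - <<'E'
from h import *
S=get('side','r0');T=get('top','r1')
def crop(d,P,r,f):
    u,v=proj(d,[P])[0].round().astype(int)
    s=cv2.cvtColor(d['img'],cv2.COLOR_RGB2HSV)[v-r:v+r+1,u-r:u+r+1]; return u,v,s
# side: bottle bulb & cup & sample, measured by masks
def comp(d,lo,hi,box):
    m=cv2.inRange(cv2.cvtColor(d['img'],cv2.COLOR_RGB2HSV),lo,hi);k=np.zeros_like(m);x0,x1,y0,y1=box;k[y0:y1,x0:x1]=m[y0:y1,x0:x1]
    c=max(cv2.findContours(k,cv2.RETR_EXTERNAL,cv2.CHAIN_APPROX_NONE)[0],key=cv2.contourArea);return cv2.minEnclosingCircle(c),cv2.boundingRect(c)
(c,r),b=comp(T,(22,150,60),(33,255,255),(290,345,210,265));print('sample top',c,r,onz(T,*c,.066))
(c,r),b=comp(S,(22,150,60),(33,255,255),(270,345,180,265));print('sample side',b,'pred',proj(S,[[.4415,.1212,.066]]))
(c,r),b=comp(T,(0,0,0),(180,255,75),(285,310,220,250));print('bottle dark top',c,r,b,'bulb',onz(T,*c,.095))
(c,r),b=comp(S,(0,0,0),(180,255,75),(272,300,150,205));print('bottle dark side',b,'pred bulb',proj(S,[[.4575,.1887,z] for z in(.074,.081,.106)]).round(1).tolist())
for n,d in(('T',T),('S',S)):
    u,v,s=crop(d,[.4276,.047,.03],14,0);print(n,u,v)
    for row in s: print(''.join('#' if x[2]<150 else('+' if x[2]<200 else '.') for x in row))
E
```

```text
sample top (317.4545593261719, 239.09091186523438) 9.027134895324707 [0.44163138 0.1206447  0.066     ]
sample side (289, 209, 18, 13) pred [[298.63009229 212.66020688]]
bottle dark top (297.0625, 233.6875) 3.837620258331299 (294, 230, 7, 8) bulb [0.45862653 0.18398725 0.095     ]
bottle dark side (272, 150, 13, 8) pred bulb [[286.4, 200.8], [286.3, 199.2], [285.8, 193.4]]
T 340 243
........+++++++##++++++++++++
.............++++++++++++++++
..................+++++++++++
+....................++++++++
++.........................++
++...........++............++
+++.......+++#++++.........++
.++.....++##+###+++........++
.++....+###########++.....+++
.++....#######+#####++....+++
.+....+#####+++++#####....+++
.+....###+#++.++++####++..+++
.+...+##+#+.++++.++####+..+++
.++..+##+#+.++++++++###+..+++
+++..+##+#.++.++.+++###+.++++
++...+####++.+.+++++###+.++++
++...+####++++..++++###+.++++
+.....+#+#+.++.++++###++.++++
.......+###+.+++++####+..++++
........#+##+++++####++.+++++
.......+++##########+++.+++++
..........+++######++...+++++
..........+.+++#+++.....+++++
.............+.+++......
[... 335 characters left out ...]
+.........
.....+#++#+++++#####.........
......##+#++++++####.........
....+++#+++++++++###.........
..+.++###+++++++++##..+......
.++..######++++#####........+
....##.############+........+
..+###.############+......+..
####...############+.........
.......############+.........
.......#############.........
......#######++######........
.....#####+......####+.......
.....+###.........###+.......
....+.##+..........##........
......##+...........#.......#
......###.........++......###
......+#.+.......+#+....+###+
+.......+.+....+##.....###+..
##........++#++......###+....
###................+###+.....
.###..............###+.......
..+##+..........####+........
...+###.......+###+..........
```

All five placements agree with the measurements, and the gripper is clear of everything. I'm handing in.

```bash
python3 -c "
from h import *
print(ctrl.finish_job())"
```

```text
the job is handed in; nothing more can be done
None
```

I placed both kits and handed the job in at about 30 s of the 128 s allowed; no verdict came back, but the last position and contact-force checks showed all five items in place, and I never touched the flask or stopper.

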